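# Press a filter plunger home in its tube

### The job

Take the black plunger with the blue head out of its steel tray, lay it in the slanted white rest with its head at the upper end and its foot against the stop, and let go of it. Then take it again with another grip so that you can stand it upright, head up, over the open green-collared tube (the one with no plunger in it), push it down the tube until the orange disc inside has gone fully home, and let go. Leave the other things on the bench where they are.

Things in the scene. Friction and masses are not known exactly. Their poses are not given: they have to be found in the camera images.
- plunger: round plunger, 170 mm long, 65 to 105 g: black shaft 12 mm in diameter, blue cylindrical head 26 mm in diameter and 24 mm long. Origin on the axis at mid-length, x along the axis to the head: head x = +61 to +85 mm, shaft -85 to +61 mm, the last 6 mm at the foot taper to 7 mm. Centre of mass about 25 mm from the origin towards the head. It may spin about its axis.
- plunger_foot (a point): centre of the plunger's foot (shaft) end face, 85 mm from its origin
- plunger_head (a point): centre of the plunger's blue head, on the axis, 73 mm from its origin
- tray: fixed steel tray 200 x 90 mm, 12 mm rim; two white open V seats, 10 mm long, 35 mm wide, at x = -60 and +40 mm, hold the plunger level along the tray's x axis, its axis 36 mm above the bench, its head to +x. Between the seats the shaft is free, with about 26 mm of air below it. Origin: centre of the underside
- rest: fixed slanted rest, base plate 170 x 70 x 10 mm. Two white open V seats (10 mm long, 35 mm wide), centred 10 and 115 mm from the foot stop up the slope, hold the plunger at 45 degrees, head up towards the rest's +x. They reach 4 mm above the rod's axis: lay the rod in square to the slope. Shaft free between them, head clear beyond the upper one. Origin: centre of the underside
- rest_foot (a point): where the centre of the plunger's foot end face is when it lies in the rest: on the axis, at the stop's face; in the rest's frame x = -55, z = 36 mm
- rest_head (a point): where the centre of the blue head is when the plunger lies in the rest, 158 mm up the slope from rest_foot
- tube: fixed upright clear tube with a green collar (32 mm across) at its mouth, on a steel foot 70 x 70 x 12 mm; bore 16 mm in diameter, open at the top, mouth 115 mm above the bench. An orange disc fits inside it. Origin: centre of the underside, on the bore's axis; z is up
- tube_mouth (a point): centre of the tube's mouth, 115 mm above the bench on the bore's axis
- disc (a joint): orange disc in the tube: how far it is pushed down, in m, 0 to 0.028 (lower stop, fully home); starts at 0 to 0.006. At 0 its top is 62 mm below the mouth, at 0.028 90 mm below (plunger's head centre then 68 mm above the mouth). Stiff: a steady push of 6 to 8 N moves it; it stays where it is left
- used_tube: fixed, a like tube with a used, grey-headed plunger in it that stands 174 mm high (grey head 26 mm wide); it may stand on either side of the open tube. Origin: centre of the underside
- amber_bottle: loose amber bottle, 64 mm in diameter, 130 mm high; origin at the centre of its underside
- white_jar: loose white jar, 60 mm in diameter, 65 mm high; origin at the centre of its underside
- dish: loose closed clear dish, 92 mm in diameter, 18 mm high; origin at the centre of its underside
- steel_cup: loose open steel cup, 76 mm in diameter at the rim, 80 mm high; origin at the centre of its underside
- spatula: loose broad-bladed spatula with a wooden handle, 180 mm long lying flat along its x axis; origin under its middle
There are look-alikes about, which are no part of the job. Of the things shaped like the plunger, the black one is meant. What is shaped like the rest but pink is not meant.

How it is judged:
By the outcome, as a careful person would: the job done as asked, in the order asked, and still so for the second after the job is handed in, with the robot touching nothing.
It also fails if it takes over 64 s, if anything falls off the work surface, if the arm or the gripper's body presses on something with over 40 N, if the wrist force passes 120 N, or if a joint passes its speed limit or range.

### The arm

A 7-joint arm with a two-finger parallel gripper is mounted at the origin on the work surface. World frame = base frame: x ahead of the robot, y to its left, z up, the work surface at z = 0. Lengths are in mm, angles in rad, forces in N, time in s.
With the tool pointing down it reaches from about 400 to 925 mm from the base axis. Payload 4.1 kg.
Tool frame: the origin (TCP) lies at the very end of the fingers, on their centre line; the grasp point (between the pads) lies 19 mm behind it; z points along the fingers, y is the line along which they close (so a half turn about z gives the same grasp; the last joint's range is limited). The gripper opens to 85 mm and grips with 20 to 120 N. Pads are 22 mm wide; open, the fingers measure 114 mm over their backs; the gripper's body (76 mm by 85 mm) begins 54 mm behind the grasp point. The pads swing forward as they close: fully open they stand 13 mm farther back than shut.
Start: joints at [1.058, 0.398, 0.045, 1.537, -0.019, 1.207, -0.051], TCP at [261.399, -595.159, 231.347] pointing down, gripper open.
Joint ranges: [-2.82, 2.82], [-0.49, 2.23], [-1.37, 1.46], [0, 2.46], [-1.36, 4.5], [0.23, 2], [-2.94, 2.94]. Speed limits (rad/s): [2.57, 2.57, 3.14, 3.14, 3.14, 3.14, 3.14].

### API

Orientations are given as a unit quaternion [x, y, z, w].
In Python, from station import robot gives the robot as it stands.
- The arm moves only by the tool drive_tool, never from a script. Its argument "moves" is a list that holds one entry, the list of rows, each a list of 5 numbers: the closure, from -1 (fully open) to 1 (shut), so that 0 is half open, then the shift along the tool's x, y, z in mm, then the turn about the tool's z in degrees. In form: [[[hand, x, y, z, roll], ...]]. A call has 1 to 20 rows; each row is the pose to reach, as a shift and turn from the pose commanded when the call began, along the tool's axes at that moment; what a row does not reach only later rows make up. A row lasts 1/12 s, in which the tool goes at most 41.7 mm and 7.16 degrees, less where a joint would pass 70% of its speed; a pose out of reach is approached as far as the arm can. A call with a gripper value outside its range is refused whole. The fingers move at their own pace and stop on an object; "newtons" is the grip in N (left out, the last holds). Time passes only in rows, so rows that repeat a pose let the fingers close. It gives the time, the measured TCP pose, the force, the opening and the grip force at its end, in the units of the state.
- robot.get_obs(): the state, without advancing time (a new reading comes with each control period).
- robot.capture(name): name is "scene" or "top" or "wrist"; returns a dict with "color" (480x640x3 uint8, red, green, blue), "z_map" (480x640 float32, mm along the optical axis (not along the pixel's ray), 0 where there is no reading), "fov_y" (degrees; the focal length in pixels is half the picture's height over the tangent of half this angle, whatever the lens; pixels are square), "cx", "cy" (the principal point, pixels), "k1" (the pictures are not rectified: a ray, as slopes to the right and down, at radius r is drawn at 1 + k1 r^2 times it, then the intrinsics apply), "rvec" (rotation vector, rad) and "tvec" (3), from world to camera coordinates, as OpenCV has them; the wrist camera has in their place "tool_from_camera" (4x4, takes a point from camera to tool coordinates, whose origin is the TCP and whose axes are the flange's). Camera axes: x right, y down, z forward; pixel columns grow to the right and rows downward; lengths in mm; the calibration is good to about 2 mm. A picture is of the moment at which its call begins: read the wrist's pose just before it.
- robot.close_job(): hands the job in; it is judged then, once.
The state is a dict: "time_s": time; "joint_pos": joint angles; "joint_velocities": joint speeds; "joint_efforts": joint torques, N m; "eef_pos": TCP position; "tcp_rot": TCP orientation; "contact_force": force on the tool from outside, world axes, zero at the start; "ft_torque": the same for the moment, N m; "finger_gap": opening from 0.0 (shut) to 1.0 (fully open); "grip_force": force on a finger pad.
Only numpy, scipy, OpenCV 4.12 (cv2) and the standard library are available. Lean on these libraries where they do the work, as an engineer would, in place of code of your own. Each camera call takes 0.05 s, during which the arm holds its last target. There are 200 camera calls.

## Working session

There is one attempt and no reset: what is moved stays moved. The work goes in short steps, Python scripts to look and compute and a tool call to move; the robot and the scene stay as the last step left them, time stands still between calls to the robot, and variables do not carry over. Pictures are saved under pics/ and viewed, at most 12 in all, crops included, and the job is handed in when it is done.

Besides the shell and the picture viewer there is one more tool, called after ">>>" in YAML: its name, and indented under it one key for each argument. drive_tool: Moves the arm, as the interface text tells. Its arguments: {"type":"object","properties":{"moves":{"type":"array"},"newtons":{"type":"number"}},"required":["moves"]}

```bash
ls; mkdir -p pics; python3 - <<'E'
from station import robot
import cv2,numpy as np,pickle
o=robot.get_obs();print({k:np.round(v,3).tolist() for k,v in o.items()})
d={}
for n in("scene","top","wrist"):
    c=robot.capture(n);d[n]=c
    print(n,{k:np.round(v,4).tolist() for k,v in c.items() if k not in("color","z_map")}, (c["z_map"]>0).mean())
    cv2.imwrite(f"pics/{n}0.png",c["color"][:,:,::-1])
pickle.dump(d,open("c0.pkl","wb"))
E
```

```text
pics
{'time_s': 0.0, 'joint_pos': [1.058, 0.399, 0.045, 1.538, -0.019, 1.207, -0.051], 'joint_velocities': [-0.0, 0.001, -0.001, 0.001, 0.001, 0.002, 0.001], 'joint_efforts': [0.0, -47.513, 1.364, -25.422, 0.011, 0.01, 0.0], 'eef_pos': [261.139, -594.562, 230.274], 'tcp_rot': [0.979, 0.205, -0.0, -0.001], 'contact_force': [-0.534, 0.023, 0.399], 'ft_torque': [0.002, -0.046, -0.019], 'grip_force': 0.0, 'finger_gap': 1.002}
scene {'fov_y': 44.5568, 'cx': 310.675, 'cy': 240.7061, 'k1': -0.0874, 'rvec': [1.3852, 2.1521, -0.9209], 'tvec': [192.7147, -213.7046, 1721.5232]} 0.9864225260416667
top {'fov_y': 54.962, 'cx': 314.1725, 'cy': 236.2636, 'k1': -0.0314, 'rvec': [2.1873, -2.142, 0.1202], 'tvec': [-31.6926, 488.6989, 989.0225]} 0.995927734375
wrist {'fov_y': 71.066, 'cx': 321.6857, 'cy': 239.7414, 'k1': -0.0403, 'tool_from_camera': [[0.001, -0.9454, -0.3258, 84.0239], [1.0, 0.0008, 0.001, -0.1967], [-0.0007, -0.3258, 0.9454, -141.5099], [0.0, 0.0, 0.0, 1.0]]} 0.9958561197916667
```

View pics/scene0.png

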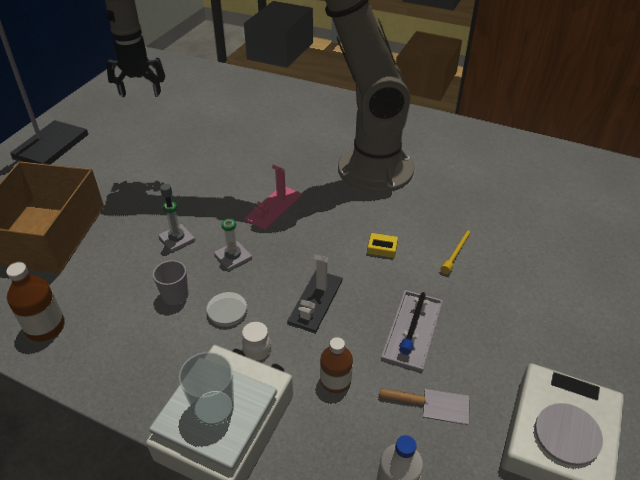

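View pics/top0.png

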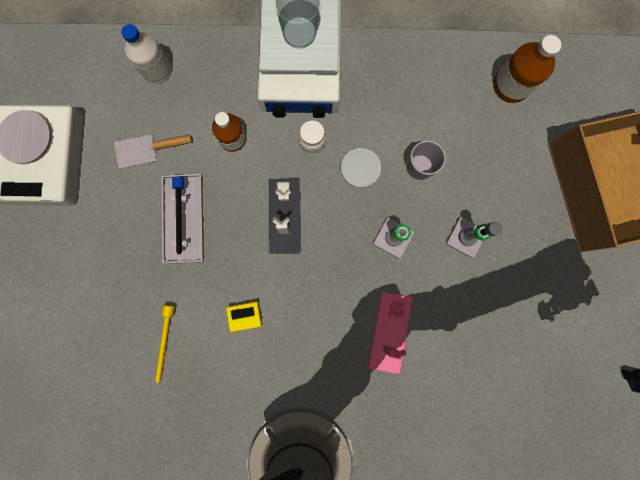

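The scene view shows the tray with the black plunger, its blue head away from the robot (top view: head at 179,183, foot at 181,250). The rest has a dark base (284,215) with the tall post towards the robot. The open tube's collar is at (402,232), and the used tube (485,231) stands to its right.

```bash
cat > h.py <<'E'
import numpy as np,cv2
from scipy.spatial.transform import Rotation as R
def pose(c,obs=None):
    """camera->world R,t"""
    if "rvec" in c:
        Rm=cv2.Rodrigues(np.array(c["rvec"],float))[0];return Rm.T,-Rm.T@np.array(c["tvec"],float)
    T=np.array(c["tool_from_camera"]);Rt=R.from_quat(obs["tcp_rot"]).as_matrix()
    return Rt@T[:3,:3],Rt@T[:3,3]+np.array(obs["eef_pos"])
def rays(c,uv,obs=None):
    f=240/np.tan(np.radians(c["fov_y"]/2));uv=np.atleast_2d(np.array(uv,float))
    K=np.array([[f,0,c["cx"]],[0,f,c["cy"]],[0,0,1]])
    p=cv2.undistortPoints(uv[:,None],K,np.array([c["k1"],0,0,0.]))[:,0]
    return np.c_[p,np.ones(len(p))]
def onplane(c,uv,z,obs=None):
    Rw,t=pose(c,obs);d=rays(c,uv,obs)@Rw.T
    return t+d*((z-t[2])/d[:,2])[:,None]
def bydepth(c,uv,obs=None):
    Rw,t=pose(c,obs);uv=np.atleast_2d(uv);i=np.round(uv).astype(int)
    return (rays(c,uv,obs)*c["z_map"][i[:,1],i[:,0]][:,None])@Rw.T+t
def cloud(c,obs=None):
    v,u=np.mgrid[:480,:640];return bydepth(c,np.c_[u.ravel(),v.ravel()],obs).reshape(480,640,3)
def hsv(c):return cv2.cvtColor(c["color"],cv2.COLOR_RGB2HSV)
def blobs(m,amin=15):
    n,l,s,ce=cv2.connectedComponentsWithStats(m.astype(np.uint8))
    return [(s[i,4],ce[i],l==i) for i in range(1,n) if s[i,4]>=amin]
E
python3 - <<'E'
import pickle;from h import *
d=pickle.load(open("c0.pkl","rb"));c=d["top"];H=hsv(c);P=cloud(c)
h,s,v=[H[...,i].astype(int) for i in range(3)]
roi=np.zeros((480,640),bool)
def box(x0,y0,x1,y1):
    m=np.zeros((480,640),bool);m[y0:y1,x0:x1]=1;return m
print("bench z",np.median(P[270:290,200:300,2]))
for a,ce,m in blobs((h>100)&(h<130)&(s>120)&box(160,165,205,270)):
    print("blue",a,ce,onplane(c,ce,36),np.median(P[m],0),P[m][:,2].max())
m=(v<50)&box(168,190,192,258)&(P[...,2]>25)
vv,uu=np.where(m);pp=onplane(c,np.c_[uu,vv],40)
print("shaft",m.sum(),pp.min(0),pp.max(0));
l=cv2.fitLine(pp[:,:2].astype(np.float32),cv2.DIST_HUBER,0,.01,.01).ravel();print(l,np.degrees(np.arctan2(l[1],l[0])))
for a,ce,m in blobs((h>40)&(h<85)&(s>120)&box(370,200,520,260)):
    cc=cv2.minEnclosingCircle(np.argwhere(m)[:,::-1].astype(np.float32));print("green",a,ce,cc,onplane(c,[ce,cc[0]],115).round(1).tolist(),np.median(P[m],0))
# rest base outline
m=(v<75)&(s<90)&box(262,172,306,260)
m=cv2.morphologyEx(m.astype(np.uint8),cv2.MORPH_CLOSE,np.ones((25,25)))
cn=max(cv2.findContours(m,0,2)[0],key=cv2.contourArea);bx=cv2.boxPoints(cv2.minAreaRect(cn))
print("rest base",onplane(c,bx,10).round(1).tolist(), onplane(c,bx,10).mean(0))
m=box(262,172,306,260)
for z0,z1 in((25,60),(60,90),(90,110),(110,140)):
    k=m&(P[...,2]>z0)&(P[...,2]<z1);print(z0,k.sum(),P[k].mean(0) if k.any() else 0)
m=(v>110)&(s<60)&box(262,172,306,260)
for a,ce,k in blobs(m):print("white",a,ce,P[k].mean(0),P[k].max(0),P[k].min(0))
# tray outline
m=((v>90)&box(155,168,210,270)&(P[...,2]<60)); 
cn=max(cv2.findContours(cv2.morphologyEx(m.astype(np.uint8),cv2.MORPH_CLOSE,np.ones((9,9))),0,2)[0],key=cv2.contourArea)
bx=cv2.boxPoints(cv2.minAreaRect(cn));print("tray",onplane(c,bx,12).round(1).tolist())
im=c["color"][160:270,150:320,::-1];cv2.imwrite("pics/crop0.png",np.hstack([cv2.resize(im,None,fx=4,fy=4,interpolation=2)]))
E
```

```text
bench z 0.13824576225817964
blue 132 [177.68181818 182.3030303 ] [[602.26296774 283.61392108  36.        ]] [600.07207093 279.57578813  46.66232676] 1036.9213428444998
shaft 332 [445.0771243  266.89586045  40.        ] [584.1712086  285.15671063  40.        ]
[9.9720705e-01 7.4687093e-02 5.1399512e+02 2.7605832e+02] 4.283243
green 100 [401.14 232.12] ((402.0, 232.0), 8.24631118774414) [[491.6, -196.6, 115.0], [491.9, -198.3, 115.0]] [ 491.68693238 -196.35090005  113.89081372]
green 81 [480.13580247 232.51851852] ((482.47674560546875, 232.093017578125), 8.47735595703125) [[494.2, -356.8, 115.0], [495.1, -361.6, 115.0]] [ 492.80790232 -354.31181769  113.94661241]
rest base [[622.2, 84.0, 10.0], [623.6, 13.5, 10.0], [452.9, 9.4, 10.0], [451.5, 78.5, 10.0]] [537.55682763  46.33418072  10.        ]
25 238 [579.9922875   48.12741897  40.83378658]
60 21 [497.51915951  41.92844566  75.36812846]
90 40 [498.82929362  45.38505551 103.98507546]
110 99 [507.05146089  45.58078094 117.51364191]
white 1419 [282.260747   215.14869626] [538.36686768  51.50373624   7.54416677] [ 641.27901642  101.32302073 1036.92134284] [377.22687217 -22.14915697  -5.47771783]
white 227 [282.9030837  190.31277533] [585.4508405   48.4563285   51.83672057] [ 613.22040924   69.25007346 1036.92134284] [377.22687217 -22.14915697   6.59602843]
white 155 [280.98709677 224.67741935] [502.36637131  46.27682048 108.75292664] [ 530.22819338   71.81777543 1036.92134284] [377.22687217 -22.14915697   8.54486833]
tray [[639.9, 344.8, 12.0], [642.2, 221.2, 12.0], [412.9, 210.5, 12.0], [410.2, 331.1, 12.0]]
```

View pics/crop0.png

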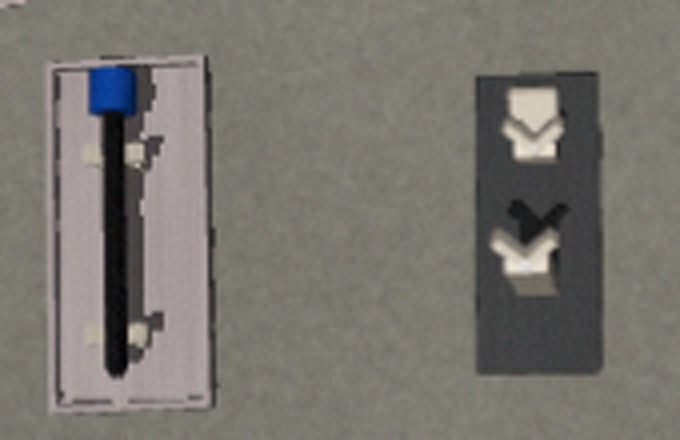

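The crop shows the plunger in the tray with its head up-image. The rest's stop and low seat are at (535,125) and its upper seat, nearer the robot, is at (525,250). I'm moving above the plunger for a wrist look.

>>> drive_tool:
  moves:
    - [[-1,95,-117,0,5],[-1,190,-233,0,10],[-1,286,-350,0,15],[-1,381,-466,0,20],[-1,476,-583,0,20.5],[-1,571,-699,0,20.5],[-1,571,-699,0,20.5],[-1,571,-699,0,20.5],[-1,571,-699,0,20.5],[-1,571,-699,0,20.5],[-1,571,-699,0,20.5],[-1,571,-699,0,20.5],[-1,571,-699,0,20.5],[-1,571,-699,0,20.5],[-1,571,-699,0,20.5],[-1,571,-699,0,20.5],[-1,571,-699,0,20.5],[-1,571,-699,0,20.5],[-1,571,-699,0,20.5],[-1,571,-699,0,20.5]]
  newtons: 40

```text
time_s: 1.82
eef_pos: [484.6, 209.5, 231.2]
tcp_rot: [1.0, 0.028, 0.0, 0.0]
contact_force: [1.0, -0.7, 0.5]
finger_gap: 1.001
grip_force: 0.0
```

>>> drive_tool:
  moves:
    - [[-1,0,0,0,0],[-1,0,0,0,0],[-1,0,0,0,0]]

```text
time_s: 2.07
eef_pos: [484.2, 207.1, 230.7]
tcp_rot: [1.0, 0.028, -0.001, 0.001]
contact_force: [-0.2, -0.4, 1.2]
finger_gap: 1.002
grip_force: 0.0
```

```bash
cat > look.py <<'E'
from h import *;from station import robot
def look():
    o=robot.get_obs();return o,robot.capture("wrist")
E
python3 - <<'E'
from look import *
o,c=look();cv2.imwrite("pics/w1.png",c["color"][:,:,::-1]);print({k:np.round(o[k],3).tolist() for k in("time_s","eef_pos","tcp_rot","joint_pos")})
H=hsv(c);h,s,v=[H[...,i].astype(int) for i in range(3)];P=cloud(c,o)
for a,ce,m in blobs((h>100)&(h<130)&(s>120),60):print("blue",a,ce,onplane(c,ce,42,o),np.median(P[m],0))
m=(P[...,2]>30)&(P[...,2]<44)&(v<70)&(P[...,0]>400)&(P[...,0]<640)&(P[...,1]>240)&(P[...,1]<320)
m=cv2.morphologyEx(m.astype(np.uint8),cv2.MORPH_OPEN,np.ones((3,3)))>0
p=P[m];print(m.sum(),p.min(0),p.max(0));l=cv2.fitLine(p[:,:2].astype(np.float32),cv2.DIST_HUBER,0,.01,.01).ravel();print(l,l[1]/l[0])
E
```

```text
{'time_s': 2.067, 'eef_pos': [484.173, 207.083, 230.667], 'tcp_rot': [1.0, 0.028, -0.001, 0.001], 'joint_pos': [0.049, 0.218, -0.617, 1.816, 0.138, 1.152, -2.129]}
blue 765 [245.85359477  82.73594771] [[600.1145426  281.98897257  42.        ]] [599.83480129 280.72679344  45.88069803]
1573 [442.81046206 268.65169853  32.95085035] [588.07055232 286.98223836  43.71395489]
[9.9804652e-01 6.2475171e-02 5.2138184e+02 2.7682330e+02] 0.06259745
```

View pics/w1.png

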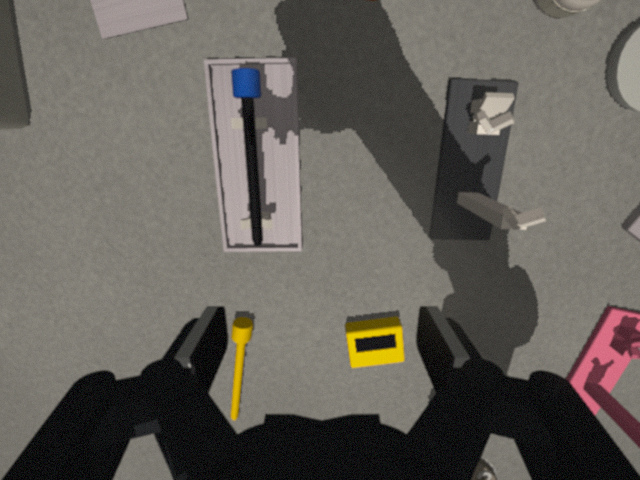

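The wrist view shows the plunger with its head at (246,83) and its foot at (258,243), matching the line fit (slope 0.0626, length 158 mm to the head centre). I'll grip it 60 mm from the foot.

>>> drive_tool:
  moves:
    - [[0,12,-34,-20,0],[0,22.6,-67.3,-60,0],[0,22.6,-67.3,-60,0],[0,22.6,-67.3,0,0],[0,22.6,-67.3,40,0],[0,22.6,-67.3,80,0],[0,22.6,-67.3,115,0],[0,22.6,-67.3,150,0],[0,22.6,-67.3,180,0],[0,22.6,-67.3,200,0],[0,22.6,-67.3,206,0],[0,22.6,-67.3,206,0],[0,22.6,-67.3,206,0],[1,22.6,-67.3,206,0],[1,22.6,-67.3,206,0],[1,22.6,-67.3,206,0],[1,22.6,-67.3,206,0],[1,22.6,-67.3,206,0]]
  newtons: 30

```text
time_s: 3.62
eef_pos: [504.5, 277.3, 27.0]
tcp_rot: [1.0, 0.028, 0.002, -0.001]
contact_force: [-0.0, 0.2, 7.1]
finger_gap: 0.126
grip_force: 30.7
```

>>> drive_tool:
  moves:
    - [[1,0,0,0,0],[1,0,0,-10,0],[1,0,0,-30,0],[1,0,0,-65,0],[1,0,0,-100,0],[1,0,0,-135,0],[1,0,0,-155,0],[1,0,0,-160,0],[1,0,0,-160,0]]
  newtons: 60

```text
time_s: 4.37
eef_pos: [503.9, 276.5, 187.0]
tcp_rot: [1.0, 0.028, 0.001, -0.0]
contact_force: [-0.0, 0.2, -0.5]
finger_gap: 0.113
grip_force: 58.7
```

```bash
cat > rod.py <<'E'
from look import *
o,c=look();T=np.array(c["tool_from_camera"]);H=hsv(c);h,s,v=[H[...,i].astype(int) for i in range(3)];P=cloud(c,o)
print({k:np.round(o[k],3).tolist() for k in("time_s","eef_pos","tcp_rot","joint_pos","contact_force","finger_gap")})
for a,ce,m in blobs((h>100)&(h<130)&(s>120),60):
    p=P[m];Rt=R.from_quat(o["tcp_rot"]).as_matrix();print("blue",a,ce.round(),"world",np.median(p,0).round(1),"tool",((np.median(p,0)-o["eef_pos"])@Rt).round(1), "ext",((np.percentile(p,5,0)-o["eef_pos"])@Rt).round(1),((np.percentile(p,95,0)-o["eef_pos"])@Rt).round(1))
import sys
cv2.imwrite(f"pics/{sys.argv[1]}.png",c["color"][:,:,::-1])
E
python3 rod.py w2
```

```text
{'time_s': 4.367, 'eef_pos': [503.936, 276.486, 186.986], 'tcp_rot': [1.0, 0.028, 0.001, -0.0], 'joint_pos': [-0.071, 0.354, -0.632, 1.762, 0.233, 1.098, -2.295], 'contact_force': [-0.04, 0.168, -0.486], 'finger_gap': 0.113}
blue 4884 [321.  87.] world [600.  282.  205.3] tool [ 96.2  -0.2 -18. ] ext [ 84.8   9.6 -12.8] [106.8 -10.1 -20. ]
```

View pics/w2.png

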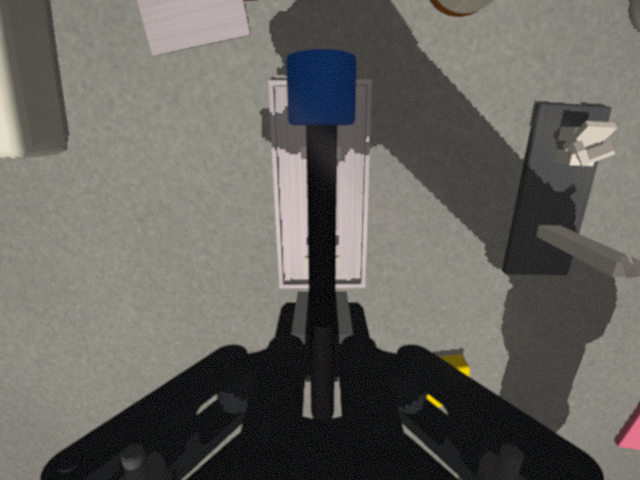

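```bash
python3 - <<'E'
from look import *
o=robot.get_obs();c=robot.capture("wrist")
H=hsv(c);h,s,v=[H[...,i].astype(int) for i in range(3)];P=cloud(c,o)
X=P[...,0];Y=P[...,1];Z=P[...,2];near=(X>430)&(X<645)&(Y>-10)&(Y<105)
for z0,z1 in((6,14),(25,60),(95,110),(110,140)):
    k=near&(Z>z0)&(Z<z1);p=P[k];print(z0,k.sum(),p.mean(0).round(1),p.min(0).round(1),p.max(0).round(1))
    if z0==6: 
        r=cv2.minAreaRect(p[:,:2].astype(np.float32));print(r)
E
```

```text
6 9548 [539.3  53.8   9. ] [451.2  10.8   6. ] [622.8  86.4  14. ]
((536.9586181640625, 48.65010452270508), (170.4674072265625, 71.84246826171875), 1.7144533395767212)
25 2340 [566.   52.1  39.4] [494.8  32.9  25. ] [606.5  67.3  59.9]
95 425 [501.8  54.2 102.9] [494.9  34.9  95. ] [510.1  59.6 110. ]
110 272 [507.6  57.2 116.5] [497.1  42.7 110.1] [515.9  65.  122.4]
```

>>> drive_tool:
  moves:
    - [[1,5,25,0,-7.1],[1,9,50,0,-14.2],[1,14,75,0,-21.3],[1,19,100,0,-28.4],[1,24,125,0,-35.5],[1,29,150,0,-42.6],[1,34,175,0,-49.7],[1,39,200,0,-56.8],[1,42,218,0,-63.9],[1,44.8,232.5,0,-71],[1,44.8,232.5,0,-78.1],[1,44.8,232.5,0,-85.2],[1,44.8,232.5,0,-92.3],[1,44.8,232.5,0,-99.4],[1,44.8,232.5,0,-106.5],[1,44.8,232.5,0,-113.6],[1,44.8,232.5,0,-120.7],[1,44.8,232.5,0,-127.8],[1,44.8,232.5,0,-134.9],[1,44.8,232.5,0,-142]]

```text
time_s: 6.13
eef_pos: [559.6, 46.2, 182.9]
tcp_rot: [0.296, 0.955, -0.001, -0.002]
contact_force: [0.2, 0.2, -2.4]
finger_gap: 0.113
grip_force: 58.8
```

>>> drive_tool:
  moves:
    - [[1,0,0,0,-7.1],[1,0,0,0,-14.2],[1,0,0,0,-21.3],[1,0,0,0,-28.4],[1,0,0,0,-35.5],[1,0,0,0,-36.4],[1,0,0,0,-36.4],[1,0,0,0,-36.4]]

```text
time_s: 6.8
eef_pos: [560.4, 46.4, 184.1]
tcp_rot: [-0.013, 1.0, 0.0, -0.001]
contact_force: [0.4, 1.1, -0.8]
finger_gap: 0.115
grip_force: 58.8
```

```bash
python3 rod.py w3
```

```text
{'time_s': 6.8, 'eef_pos': [560.427, 46.413, 184.146], 'tcp_rot': [-0.013, 1.0, 0.0, -0.001], 'joint_pos': [0.736, 0.527, -1.196, 1.782, 0.524, 1.203, 0.982], 'contact_force': [0.39, 1.076, -0.77], 'finger_gap': 0.115}
blue 4944 [321.  87.] world [464.2  43.7 202.4] tool [ 96.3  -0.2 -18. ] ext [106.8 -10.4 -12.7] [ 85.2  10.  -20.1]
blue 215 [307. 408.] world [776.6  36.9  38.1] tool [-216.1  -15.1  145.7] ext [  9.5 -14.6 166.5] [-217.2   -8.9  -72.8]
```

>>> drive_tool:
  moves:
    - [[1,-1,2,20,0],[1,-1,2,45,0],[1,-1,2,62,0],[1,-1,2,68,0],[1,-1,2,72,0],[1,-0.8,2,77,0],[1,-0.2,2,81.4,0],[1,0.8,2,86,0],[1,2.2,2,90.5,0],[1,2.2,2,90.5,0]]
  newtons: 30

```text
time_s: 7.68
eef_pos: [562.3, 48.8, 97.5]
tcp_rot: [-0.014, 1.0, 0.0, 0.004]
contact_force: [1.8, -1.2, 7.5]
finger_gap: 0.114
grip_force: 60.8
```

```bash
python3 rod.py w4
```

```text
{'time_s': 7.683, 'eef_pos': [562.272, 48.802, 97.455], 'tcp_rot': [-0.014, 1.0, 0.0, 0.004], 'joint_pos': [0.662, 0.619, -1.107, 1.866, 0.64, 1.059, 0.894], 'contact_force': [1.764, -1.185, 7.506], 'finger_gap': 0.114}
blue 7854 [320.  88.] world [468.3  46.  140. ] tool [ 93.7  -0.3 -43.2] ext [103.8 -10.5 -37.6] [ 82.1   9.7 -46.8]
```

View pics/w4.png

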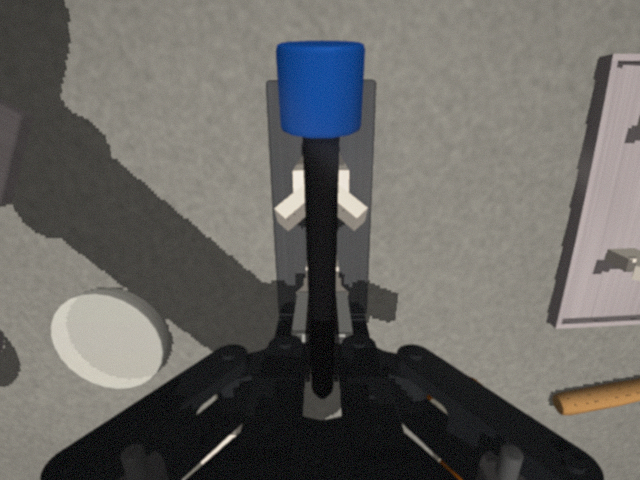

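The view shows the rod in the upper V (320,190), its head lifted about 15° by pivoting in the grip. I'll continue the arc.

>>> drive_tool:
  moves:
    - [[1,2,0,4,0],[1,4,0,8.5,0],[1,6.5,0,12.5,0],[1,9,0,16.2,0],[1,12.6,0,20,0],[1,14.5,0,23,0],[1,14.5,0,23,0],[1,14.5,0,23,0]]

```text
time_s: 8.4
eef_pos: [554.1, 48.6, 76.6]
tcp_rot: [-0.013, 1.0, 0.001, 0.01]
contact_force: [11.8, -1.1, 3.9]
finger_gap: 0.111
grip_force: 65.4
```

```bash
python3 rod.py w5
```

```text
{'time_s': 8.4, 'eef_pos': [554.106, 48.566, 76.592], 'tcp_rot': [-0.013, 1.0, 0.001, 0.01], 'joint_pos': [0.659, 0.626, -1.092, 1.91, 0.669, 1.002, 0.865], 'contact_force': [11.831, -1.081, 3.88], 'finger_gap': 0.111}
blue 17146 [320. 144.] world [471.2  46.1 152.1] tool [ 81.4  -0.2 -77.1] ext [ 92.6 -10.  -68.8] [ 65.9   9.4 -83. ]
```

```bash
python3 - <<'E'
from look import *
c=robot.capture("scene");im=c["color"][190:350,230:400,::-1];im=cv2.resize(im,None,fx=3.6,fy=3.6,interpolation=2)
w=cv2.imread("pics/w5.png");w=cv2.resize(w,(180,135));im[-135:,-180:]=w
cv2.imwrite("pics/s5.png",im)
E
```

```text
(no output)
```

View pics/s5.png

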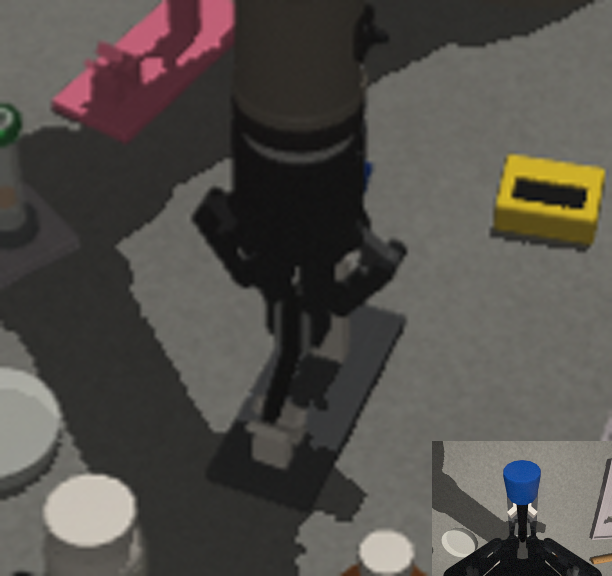

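>>> drive_tool:
  moves:
    - [[1,2,0,4,0],[1,4,0,8,0],[1,6,0,11,0],[1,8,0,13,0],[1,8,0,13,0],[1,8,0,13,0]]
  newtons: 20

```text
time_s: 9.0
eef_pos: [549.8, 48.5, 68.6]
tcp_rot: [-0.013, 1.0, -0.0, 0.013]
contact_force: [6.1, -5.7, 35.2]
finger_gap: 0.108
grip_force: 72.3
```

```bash
python3 rod.py w6;python3 - <<'E'
from look import *
# rod axis angle from shaft/blue cloud in the top view
c=robot.capture("top");H=hsv(c);h,s,v=[H[...,i].astype(int) for i in range(3)];P=cloud(c)
m=(h>100)&(h<130)&(s>120)&(P[...,0]>420)&(P[...,0]<520)&(abs(P[...,1]-46)<60);p=P[m];print(m.sum(),p.mean(0),p.max(0),p.min(0))
E
```

```text
{'time_s': 9.0, 'eef_pos': [549.791, 48.484, 68.64], 'tcp_rot': [-0.013, 1.0, -0.0, 0.013], 'joint_pos': [0.656, 0.626, -1.086, 1.93, 0.685, 0.98, 0.847], 'contact_force': [6.078, -5.674, 35.158], 'finger_gap': 0.108}
blue 21193 [318. 199.] world [469.1  46.5 156.7] tool [ 78.4   0.  -90.1] ext [ 86.   -9.9 -82.3] [  57.2    8.8 -140.8]
171 [477.77682708  46.2137753  154.61844399] [507.71396908  71.00889922 460.3063083 ] [452.05757774  20.2804082    8.03078197]
```

>>> drive_tool:
  moves:
    - [[1,-2,0,-5,0],[1,-3,0,-9,0],[1,-3,0,-9,0],[0.5,-3,0,-9,0],[0.3,-3,0,-9,0],[0.0,-3,0,-9,0],[0.0,-3,0,-9,0],[0.0,-3,0,-9,0]]

```text
time_s: 9.77
eef_pos: [538.9, 48.0, 67.6]
tcp_rot: [-0.014, 1.0, -0.0, -0.0]
contact_force: [-1.7, 0.6, 0.5]
finger_gap: 0.5
grip_force: 0.0
```

```bash
python3 rod.py w7;python3 - <<'E'
from look import *
o,c=look();P=cloud(c,o);v=hsv(c)[...,2].astype(int);Q=P-np.array([592.2,49.1,36]);e=np.array([-.9996,-.029,0])
a=Q@e;m=(abs(Q[...,1]+a*.029)<7)&(v<60)&(Q[...,2]>0)&(a>5)&(a<150)
k=cv2.fitLine(np.c_[a[m],Q[m][:,2]].astype(np.float32),cv2.DIST_HUBER,0,.01,.01).ravel();print(m.sum(),k,np.degrees(np.arctan2(k[1],k[0])))
E
```

```text
{'time_s': 9.767, 'eef_pos': [538.909, 48.024, 67.61], 'tcp_rot': [-0.014, 1.0, -0.0, -0.0], 'joint_pos': [0.661, 0.626, -1.089, 1.936, 0.667, 0.998, 0.858], 'contact_force': [-1.723, 0.604, 0.501], 'finger_gap': 0.5}
blue 20844 [320. 233.] world [465.1  45.8 159.6] tool [ 73.9  -0.1 -91.9] ext [ 84.4  -9.3 -84. ] [  54.     9.  -141.5]
4890 [  0.2799794   0.960006   63.649574  110.99152  ] 73.74102
```

View pics/w7.png

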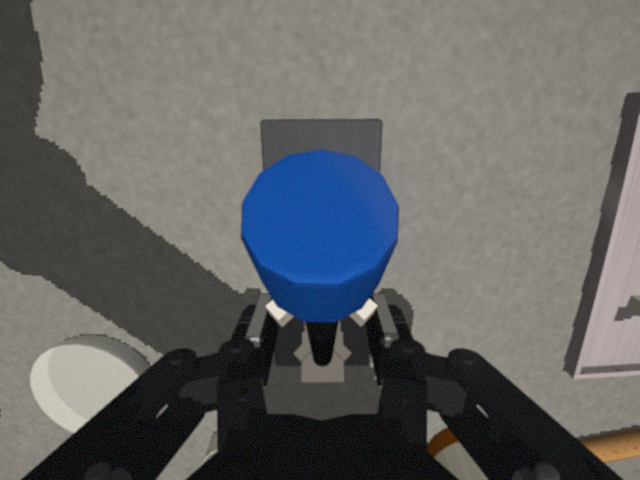

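The view shows the plunger lying in the rest, let go, with its blue end face at (320,217). I'll check how far it lies from the stop.

```bash
cat > seat.py <<'E'
from look import *
o,c=look();cs=robot.capture("scene");ct=robot.capture("top")
ft=np.array([592.2,49.1,36]);e=np.array([-.9996,-.029,0]);a=(e+[0,0,1])/2**.5;n=([0,0,1]-e)/2**.5
for nm,cc,oo in(("w",c,o),("scene",cs,None),("top",ct,None)):
    H=hsv(cc);h,s=H[...,0].astype(int),H[...,1].astype(int);P=cloud(cc,oo)
    m=(h>100)&(h<130)&(s>120)&(np.linalg.norm(P-[476,46,152],axis=2)<45)
    if m.sum()<8: print(nm,m.sum());continue
    p=P[m]-ft;S=p@a;N=p@n;L=p@np.cross(a,n)
    print(nm,m.sum(),"s",np.percentile(S,[2,10,50,90,98]).round(1),"n",np.percentile(N,[2,50,98]).round(1),"lat",np.percentile(L,[2,50,98]).round(1))
E
python3 seat.py
```

```text
w 14706 s [155.6 164.  174.4 175.2 175.6] n [-12.6  -1.6  10.6] lat [-10.7   0.4  11.5]
scene 0
top 170 s [155.3 159.9 173.6 175.8 177.3] n [-10.8   6.4  13. ] lat [-11.6  -0.2  10.1]
```

>>> drive_tool:
  moves:
    - [[0,-7,0,-5,0],[0,-7,0,-5,0],[1,-7,0,-5,0],[1,-7,0,-5,0],[1,-7,0,-5,0],[1,-9,0,-3,0],[1,-11,0,-1,0],[1,-13,0,1,0],[1,-14,0,2,0],[1,-14,0,2,0]]
  newtons: 20

```text
time_s: 10.85
eef_pos: [550.7, 48.3, 68.0]
tcp_rot: [-0.014, 1.0, -0.002, -0.003]
contact_force: [-13.1, -4.2, 26.8]
finger_gap: 0.13
grip_force: 24.6
```

```bash
python3 seat.py; python3 -c "
from station import robot;print(robot.get_obs()['contact_force'],robot.get_obs()['eef_pos'])"
```

```text
w 18480 s [149.5 156.1 168.9 169.7 170.2] n [-12.2   2.6  10.7] lat [-10.4   0.7  11.7]
scene 0
top 193 s [135.1 151.4 167.6 170.2 171.2] n [-9.9  6.6 13.4] lat [-11.3  -1.1  10.4]
[-13.00664178  -2.91232519  25.27656441] [550.7272763   48.25658131  67.97782063]
```

>>> drive_tool:
  moves:
    - [[0.5,0,0,0,0],[0.2,0,0,0,0],[0,0,0,0,0],[0,0,0,-20,0],[0,0,0,-50,0],[0,0,0,-85,0],[0,0,0,-115,0],[0,15,0,-130,0],[0,40,0,-130,0],[0,65,0,-130,0],[0,73,0,-130,0],[0,73,0,-130,0],[0,73,0,-130,0]]

```text
time_s: 12.08
eef_pos: [481.1, 45.7, 195.9]
tcp_rot: [-0.014, 1.0, -0.0, 0.001]
contact_force: [1.1, -0.7, -0.3]
finger_gap: 0.503
grip_force: 0.0
```

```bash
python3 seat.py; python3 rod.py w8
```

```text
w 1741 s [149.  156.8 169.4 170.4 171. ] n [-12.2   2.2  10.8] lat [-11.    0.7  11.8]
scene 115 s [146.7 148.5 157.4 166.6 168.7] n [ 2.7 11.3 17.8] lat [-10.1   2.3  11.9]
top 0
{'time_s': 12.233, 'eef_pos': [481.585, 46.354, 195.879], 'tcp_rot': [-0.014, 1.0, 0.001, 0.0], 'joint_pos': [0.91, 0.352, -1.302, 1.943, 0.375, 1.129, 1.057], 'contact_force': [0.095, -1.037, 0.037], 'finger_gap': 0.501}
blue 1780 [321. 264.] world [473.9  46.2 155. ] tool [ 7.8  0.  40.9] ext [ 17.2 -10.2  48.8] [-10.9   9.8  34.1]
```

>>> drive_tool:
  moves:
    - [[0,0,0,25,0],[0,1,0,50,0],[0,1,0,63,0],[0,1,0,63,0],[1,1,0,63,0],[1,1,0,63,0],[1,1,0,63,0],[1,1,0,63,0]]
  newtons: 20

```text
time_s: 12.95
eef_pos: [480.2, 46.5, 133.7]
tcp_rot: [-0.014, 1.0, 0.0, 0.001]
contact_force: [0.1, 0.1, -1.0]
finger_gap: 0.299
grip_force: 22.4
```

>>> drive_tool:
  moves:
    - [[1,-2,0,3,0],[1,-7,0,-1.5,0],[1,-12,0,-5.5,0],[1,-17.5,0,-10,0],[1,-23,0,-14,0],[1,-28.5,0,-17.8,0],[1,-34,0,-21.2,0],[1,-40,0,-24.5,0],[1,-46,0,-27.5,0],[1,-46,0,-27.5,0]]

```text
time_s: 13.78
eef_pos: [526.8, 47.7, 161.6]
tcp_rot: [-0.014, 1.0, 0.0, 0.001]
contact_force: [-4.2, 0.2, 5.6]
finger_gap: 0.295
grip_force: 23.8
```

```bash
cat > rod2.py <<'E'
# side view of the held rod in the scene camera: shaft pixels by depth, then axis fit
from look import *
import sys
o=robot.get_obs();c=robot.capture("scene");v=hsv(c)[...,2].astype(int);P=cloud(c);e=np.array(o["eef_pos"])
print({k:np.round(o[k],3).tolist() for k in("time_s","eef_pos","contact_force")})
Q=P-e;m=(v<70)&(Q[...,2]<-12)&(Q[...,2]>-130)&(abs(Q[...,1])<14)&(abs(Q[...,0])<100)&(P[...,2]>30)
p=P[m]
for _ in range(3):
    l=cv2.fitLine(p.astype(np.float32),cv2.DIST_HUBER,0,.01,.01).ravel();d=l[:3]*np.sign(l[2]);q=p-l[3:];r=np.linalg.norm(q-np.outer(q@d,d),axis=1);p=p[r<np.maximum(6,np.percentile(r,80))] if len(p)>60 else p
print(m.sum(),len(p),"dir",d.round(3),"pt",l[3:].round(1),"zrange",p[:,2].min().round(),p[:,2].max().round())
cv2.imwrite(f"pics/{sys.argv[1]}.png",cv2.resize(c["color"][150:350,180:420,::-1],None,fx=2.5,fy=2.5,interpolation=2))
E
python3 rod2.py s9
```

```text
{'time_s': 13.783, 'eef_pos': [526.761, 47.734, 161.554], 'contact_force': [-4.203, 0.232, 5.639]}
302 238 dir [-0.463 -0.004  0.886] pt [570.4  48.5  96.5] zrange 40.0 149.0
```

View pics/s9.png

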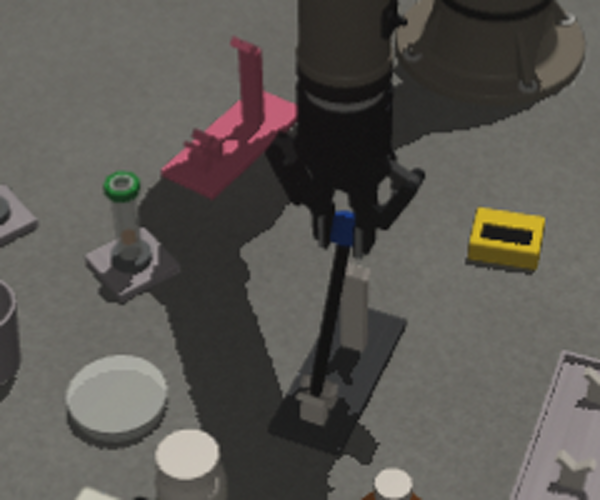

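The scene crop shows the rod pivoted to about 62°, foot still in the stop seat (315,395), head at (343,228). I'll continue to upright.

>>> drive_tool:
  moves:
    - [[1,-6,0,-2.8,0],[1,-12,0,-5.3,0],[1,-18,0,-7.5,0],[1,-25,0,-9.4,0],[1,-32,0,-11,0],[1,-39,0,-12.4,0],[1,-46,0,-13.5,0],[1,-53,0,-14.2,0],[1,-60,0,-14.6,0],[1,-67,0,-14.8,0],[1,-67,0,-14.8,0]]

```text
time_s: 14.75
eef_pos: [595.2, 49.6, 175.9]
tcp_rot: [-0.013, 1.0, 0.001, 0.002]
contact_force: [-1.0, -0.3, 5.5]
finger_gap: 0.291
grip_force: 26.2
```

```bash
python3 rod2.py s10
```

```text
{'time_s': 14.75, 'eef_pos': [595.206, 49.586, 175.897], 'contact_force': [-0.998, -0.282, 5.531]}
227 182 dir [-0.022  0.003  1.   ] pt [595.4  50.6 107.3] zrange 46.0 164.0
```

>>> drive_tool:
  moves:
    - [[1,-4,0,0,0],[1,-4,0,0,0],[1,-4,0,0,0],[1,-4,0,-5,0],[1,-4,0,-20,0],[1,-4,0,-45,0],[1,-4,0,-75,0],[1,-4,0,-100,0],[1,-4,0,-102,0],[1,-4,0,-102,0]]
  newtons: 60

```text
time_s: 15.63
eef_pos: [597.5, 50.0, 279.5]
tcp_rot: [-0.014, 1.0, 0.0, 0.002]
contact_force: [-0.3, 0.9, -1.6]
finger_gap: 0.287
grip_force: 58.9
```

```bash
python3 rod2.py s11; python3 -c "
from station import robot;print(robot.get_obs()['joint_pos'],robot.get_obs()['finger_gap'],robot.get_obs()['grip_force'])"
```

```text
{'time_s': 15.633, 'eef_pos': [597.545, 49.996, 279.492], 'contact_force': [-0.308, 0.9, -1.639]}
254 227 dir [-0.052 -0.009  0.999] pt [599.9  49.9 210.7] zrange 150.0 267.0
[ 0.69105611  0.4899164  -1.18384639  1.58117668  0.46099546  1.38185904
  1.05912632] 0.2826543151522159 58.86238396167755
```

>>> drive_tool:
  moves:
    - [[1,8,-28,0,0],[1,16,-57,0,0],[1,24,-86,0,0],[1,32,-114,0,0],[1,40,-143,0,0],[1,48,-171,0,0],[1,56,-200,0,0],[1,64,-228,0,0],[1,64,-228,0,0],[1,64,-228,0,0],[1,64,-228,0,0]]

```text
time_s: 16.6
eef_pos: [538.1, -179.6, 276.1]
tcp_rot: [-0.014, 1.0, 0.001, -0.001]
contact_force: [-0.4, 0.3, -0.9]
finger_gap: 0.284
grip_force: 59.0
```

```bash
python3 rod2.py s12; python3 - <<'E'
from look import *
o,c=look();print(np.round(o["eef_pos"],1),np.round(o["tcp_rot"],3),np.round(o["joint_pos"],2));cv2.imwrite("pics/w12.png",c["color"][:,:,::-1])
for nm,cc,oo in(("wrist",c,o),("scene",robot.capture("scene"),None),("top",robot.capture("top"),None)):
    H=hsv(cc);h,s,v=[H[...,i].astype(int) for i in range(3)]
    for a,ce,m in blobs((h>40)&(h<85)&(s>110),40):
        cn=max(cv2.findContours(m.astype(np.uint8),0,1)[0],key=cv2.contourArea);E=cv2.fitEllipse(cv2.convexHull(cn))if len(cn)>8 else None
        print(nm,a,ce.round(),E,"ring on z=115",onplane(cc,[E[0]],115,oo).round(1) if E else "", "median pt",np.median(cloud(cc,oo)[m],0).round(1))
E
```

```text
{'time_s': 16.6, 'eef_pos': [538.143, -179.575, 276.057], 'contact_force': [-0.355, 0.329, -0.893]}
216 187 dir [-0.055 -0.018  0.998] pt [ 539.5 -178.7  204.1] zrange 146.0 263.0
[ 538.5 -178.7  276.4] [-0.015  1.     0.001 -0.   ] [ 1.17  0.44 -1.23  1.65  0.42  1.35  1.48]
wrist 358 [301. 165.] ((300.66162109375, 165.58721923828125), (35.71308517456055, 36.52291488647461), 8.742889404296875) ring on z=115 [[ 489.7 -198.6  115. ]] median pt [ 488.6 -198.9  112.8]
wrist 466 [126. 163.] ((121.0890884399414, 165.13174438476562), (34.524200439453125, 40.82478332519531), 114.16207885742188) ring on z=115 [[ 493.4 -360.4  115. ]] median pt [ 489.7 -353.7  112.8]
scene 57 [170. 208.] ((169.27655029296875, 206.7837677001953), (10.818624496459961, 12.94379711151123), 82.81124114990234) ring on z=115 [[ 501.1 -361.9  115. ]] median pt [ 507.1 -357.4  113.3]
top 88 [401. 232.] ((401.8947448730469, 232.13201904296875), (15.72808837890625, 16.561565399169922), 50.95713806152344) ring on z=115 [[ 491.6 -198.1  115. ]] median pt [ 491.  -196.1  113.9]
```

View pics/w12.png

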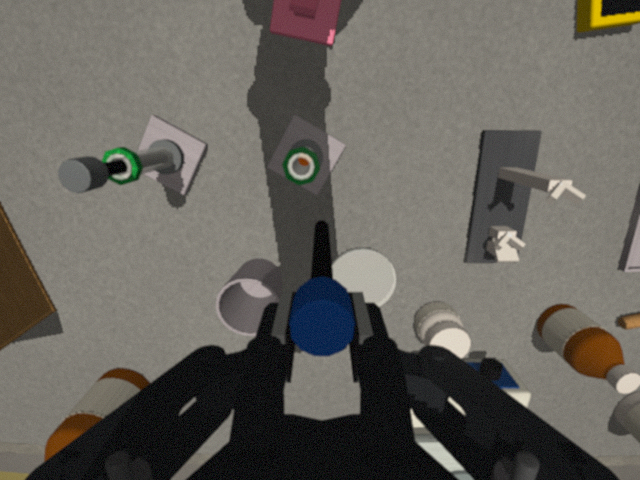

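The wrist view shows the open tube's mouth at (301,165) with the orange disc inside, and the held rod's foot at (321,226). I'll locate the foot from that pixel.

```bash
python3 - <<'E'
from look import *
o,c=look();print(np.round(o["eef_pos"],1))
v=hsv(c)[...,2];P=cloud(c,o)
for uv in([321,226],[321,232],[321,245],[321,262]):print(uv,bydepth(c,uv,o).round(1),onplane(c,uv,136,o).round(1))
print(bydepth(c,[322,315],o).round(1))
E
```

```text
[ 538.9 -178.5  277. ]
[321, 226] [[ 530.1 -179.2  167.5]] [[ 539.5 -179.   136. ]]
[321, 232] [[ 529.1 -179.2  185.9]] [[ 545.  -178.8  136. ]]
[321, 245] [[ 527.4 -179.2  218.4]] [[ 557.2 -178.4  136. ]]
[321, 262] [[ 525.5 -179.2  250.4]] [[ 573.7 -177.9  136. ]]
[[ 523.2 -178.7  307.7]]
```

>>> drive_tool:
  moves:
    - [[1,16,-6,0,0],[1,32,-12,0,0],[1,48,-18,0,0],[1,48,-18,0,0],[1,48,-18,0,0],[1,48,-18,8,0],[1,48,-18,16,0],[1,48,-18,22,0],[1,48,-18,28,0],[1,48,-18,34,0],[1,48,-18,36,0],[1,48,-18,36,0]]
  newtons: 30

```text
time_s: 17.85
eef_pos: [491.0, -199.2, 240.3]
tcp_rot: [-0.014, 1.0, 0.0, -0.001]
contact_force: [0.6, 0.4, -1.5]
finger_gap: 0.288
grip_force: 59.0
```

```bash
cat > chk.py <<'E'
from look import *
o,c=look();print({k:np.round(o[k],2).tolist() for k in("time_s","eef_pos","contact_force","finger_gap","grip_force")})
H=hsv(c);h,s,v=[H[...,i].astype(int) for i in range(3)];P=cloud(c,o)
cs=robot.capture("scene");Ps=cloud(cs);Hs=hsv(cs)
m=(h>100)&(h<130)&(s>120)&(np.linalg.norm(P-o["eef_pos"],axis=2)<80);p=P[m];print("blue top z",np.percentile(p[:,2],90),"face ctr",p[p[:,2]>np.percentile(p[:,2],90)-4].mean(0).round(1))
q=Ps-np.array(o["eef_pos"]);m=(Hs[...,2]<70)&(abs(q[...,0]+5)<25)&(abs(q[...,1])<14)&(Ps[...,2]>120)&(q[...,2]<-8)
p=Ps[m];print("scene shaft",len(p))
if len(p)>20:
    l=cv2.fitLine(p.astype(np.float32),cv2.DIST_HUBER,0,.01,.01).ravel();print((l[:3]*np.sign(l[2])).round(3),l[3:].round(1),p[:,2].min(),p[:,2].max())
E
python3 chk.py
```

```text
{'time_s': 17.85, 'eef_pos': [491.0, -199.2, 240.28], 'contact_force': [0.62, 0.42, -1.52], 'finger_gap': 0.29, 'grip_force': 59.02}
blue top z 297.89011351815043 face ctr [ 484.7 -202.7  304.9]
scene shaft 193
[-0.039  0.002  0.999] [ 492.1 -199.1  177.4] 120.45452220601021 231.97027165643385
```

>>> drive_tool:
  moves:
    - [[1,-2,0,3,0],[1,-4,0,7,0],[1,-6,0,11,0],[1,-8,0,15,0],[1,-9.5,0,20,0],[1,-9.5,0,24,0],[1,-9.5,0,24,0]]

```text
time_s: 18.53
eef_pos: [499.5, -198.9, 215.6]
tcp_rot: [-0.014, 1.0, 0.001, -0.002]
contact_force: [-2.4, 0.7, -2.5]
finger_gap: 0.284
grip_force: 59.4
```

```bash
python3 chk.py
```

```text
{'time_s': 18.53, 'eef_pos': [499.53, -198.9, 215.61], 'contact_force': [-2.38, 0.66, -2.48], 'finger_gap': 0.28, 'grip_force': 59.41}
blue top z 271.76243235268976 face ctr [ 493.7 -204.   279.4]
scene shaft 145
[0.001 0.001 1.   ] [ 497.3 -198.1  163.1] 120.23576982738393 207.13913639756208
```

>>> drive_tool:
  moves:
    - [[1,0,0,6,0],[1,0,0,12,0],[1,0,0,18,0],[1,0,0,24,0],[1,0,0,30,0],[1,0,0,36,0],[1,0,0,41,0],[1,0,0,46,0],[1,0,0,50,0],[1,0,0,54,0],[1,0,0,57,0],[1,0,0,57,0]]
  newtons: 80

```text
time_s: 19.63
eef_pos: [501.3, -198.9, 162.1]
tcp_rot: [-0.014, 1.0, -0.001, -0.0]
contact_force: [-9.4, 1.9, 17.7]
finger_gap: 0.277
grip_force: 80.4
```

```bash
python3 chk.py
```

```text
{'time_s': 19.63, 'eef_pos': [501.32, -198.91, 162.1], 'contact_force': [-9.38, 1.95, 17.73], 'finger_gap': 0.28, 'grip_force': 80.36}
blue top z 218.73587968350816 face ctr [ 494.8 -205.4  226.4]
scene shaft 51
[ 0.071 -0.064  0.995] [ 498.5 -198.6  136.3] 120.06471341536144 153.08506748095112
```

>>> drive_tool:
  moves:
    - [[1,4,-1,2,0],[1,5,-1,6,0],[1,5,-1,10,0],[1,5,-1,10,0],[1,5,-1,10,0],[1,5,-1,10,0]]

```text
time_s: 20.23
eef_pos: [502.8, -199.3, 159.9]
tcp_rot: [-0.014, 1.0, -0.003, 0.006]
contact_force: [-15.9, 4.1, 55.4]
finger_gap: 0.28
grip_force: 81.2
```

```bash
python3 - <<'E'
from look import *
o,c=look();print(np.round(o["eef_pos"],1),np.round(o["contact_force"],1));H=hsv(c);P=cloud(c,o)
h,s=H[...,0].astype(int),H[...,1].astype(int)
a,ce,m=max(blobs((h>100)&(h<130)&(s>120),200),key=lambda b:b[0]);i=np.round(ce).astype(int);print(a,ce,np.percentile(P[m],[10,50,90],axis=0).round(1))
c=robot.capture("scene");H=hsv(c);P=cloud(c);m=(H[...,0]>100)&(H[...,0]<130)&(H[...,1]>120)&(np.linalg.norm(P-[495,-199,180],axis=2)<50);print(m.sum(),np.percentile(P[m],[2,50,98],axis=0).round(1))
E
```

```text
[ 502.8 -199.3  159.9] [-15.9   4.1  55.4]
4454 [321.76852268 317.4818141 ] [[ 480.3 -208.4  178.1]
 [ 487.1 -199.4  192.5]
 [ 498.8 -190.4  193.5]]
58 [[ 494.5 -210.1  172.5]
 [ 505.6 -201.6  192.2]
 [ 516.1 -186.6  204.3]]
```

>>> drive_tool:
  moves:
    - [[1,5,0,-4,0],[1,5,0,-7,0],[1,5,0,-7,0],[0.5,5,0,-7,0],[0,5,0,-7,0],[0,5,0,-7,0],[0,5,0,-7,0],[0,5,0,-25,0],[0,5,0,-50,0],[0,5,0,-85,0],[0,5,0,-120,0],[0,5,0,-150,0],[0,5,0,-150,0],[0,5,0,-150,0]]

```text
time_s: 21.5
eef_pos: [491.8, -201.2, 301.1]
tcp_rot: [-0.014, 1.0, -0.001, 0.002]
contact_force: [0.4, -0.1, -1.5]
finger_gap: 0.5
grip_force: 0.0
```

```bash
python3 - <<'E'
from look import *
o,c=look();print(o["time_s"],np.round(o["eef_pos"],1),np.round(o["contact_force"],1));H=hsv(c);P=cloud(c,o)
h,s=H[...,0].astype(int),H[...,1].astype(int)
for a,ce,m in blobs((h>100)&(h<130)&(s>120),100):
    print(a,ce,np.percentile(P[m],[10,50,90],axis=0).round(1).tolist())
cs=robot.capture("scene")
im=np.hstack([cv2.resize(c["color"],(400,300)),cv2.resize(cs["color"][150:300,150:350],(400,300),interpolation=2)]);cv2.imwrite("pics/end.png",im[:,:,::-1])
E
```

```text
21.5 [ 491.8 -201.2  301.1] [ 0.4 -0.1 -1.5]
917 [327.74591058 228.31188659] [[475.6, -205.2, 186.3], [484.5, -196.8, 193.5], [494.5, -188.2, 194.5]]
```

View pics/end.png

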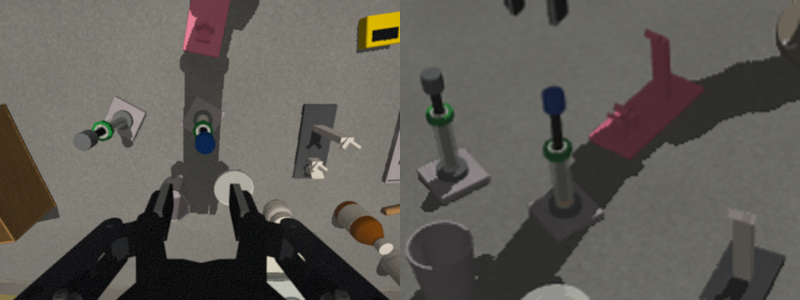

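The plunger stands upright in the green-collared tube (blue head at (553,100) in the right half). Its head top is at about 194.5 mm, against 195 mm expected when fully home. The gripper is clear of it and nothing else looks disturbed.

```bash
python3 -c "
from station import robot;print(robot.close_job())"
```

```text
the job is handed in; nothing more can be done
None
```

The job is handed in at about 21.5 s: I laid the plunger in the rest against the stop, let go, re-gripped it by the head, stood it in the open tube, pushed it home (head top about 194.5 mm, 195 mm expected) and released it.

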